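# Find the slide box with the loose weight by shaking

### The job

A brass calibration weight has been shut by mistake in one of the three closed grey slide boxes that stand on end on the bench. Pick the boxes up and shake them sideways, along their width, to find the one that rattles; set every silent box you lifted back on end where it stood. Hold the rattling box out, upright and still, centred over the middle of the notebook that lies between the two microscopes (within 2 or 3 cm), its underside roughly 15 cm above the bench (anywhere from 10 to 20 cm will do), and finish while still holding it there; knock no box over, and leave the dish, the dropper bottle and the beaker alone.

Things in the scene. Friction and masses are not known exactly. Their poses are not given: they have to be found in the camera images.
- box_left_centre (a point): leftmost (largest y) of three alike closed grey slide boxes standing on end, lids fixed shut: 98 mm wide (stiff body 90), 34 mm thick, 115 mm tall. Point: its middle, 57.5 mm above the bench. As it stands, own y points up, own x lies level along the 98 mm width (+x, the hinged side, away from the robot), own z level across the thickness: grip it from above across these 34 mm.
- box_middle_centre (a point): the middle one of the boxes, same sizes, axes and point as box_left_centre. One box, any of the three, holds a loose 100 g brass weight, 22 mm across, 30 mm tall, standing on the inside floor; shaken or tipped sideways it slides up to about 60 mm along the width (friction about 0.3) and stays there once the box is level. In the two others nothing moves.
- box_right_centre (a point): the rightmost (smallest y) of the boxes, same sizes, axes and point as box_left_centre. The boxes without the weight inside weigh 175 to 350 g, each differently every time, so heft tells nothing.
- notebook_top (a point): spiral notebook lying flat and fixed behind the boxes, between two microscopes, its long side across: 151 x 210 x 12 mm (along world x, y, z). Point: the middle of its upper face, 12 mm above the bench. The microscopes' eyepieces overhang at 0.31 to 0.39 m height, the left one's from x = 0.50 on for y above -0.05, the right one's from x = 0.47 on for y below -0.43: keep the wrist clear.
- petri: round clear petri dish, 65 mm across, 14 mm high, flat on the bench to the right of the boxes. Bystander; its origin is the centre of its underside.
- drop_bottle: small amber dropper bottle with black cap, 29 mm across, 63 mm tall, standing to the left of the boxes. Bystander; its origin is the centre of its underside.
- beaker: empty glass beaker, 56 mm across, 71 mm tall, standing farther to the left of the boxes. Bystander; its origin is the centre of its underside.

How it is judged (in metres and radians):
On the way:
1. the box with the weight, off the bench, has been shaken so that the weight has slid against a side wall (((distance between weight_c0 and box_left_centre below 0.075 m and height (world z) of box_left_centre above 0.08 m and (x of weight_c0 in the frame of box_left_centre above 0.028 m or x of weight_c0 in the frame of box_left_centre below -0.028 m)) or (distance between weight_c0 and box_middle_centre below 0.075 m and height (world z) of box_middle_centre above 0.08 m and (x of weight_c0 in the frame of box_middle_centre above 0.028 m or x of weight_c0 in the frame of box_middle_centre below -0.028 m)) or (distance between weight_c0 and box_right_centre below 0.075 m and height (world z) of box_right_centre above 0.08 m and (x of weight_c0 in the frame of box_right_centre above 0.028 m or x of weight_c0 in the frame of box_right_centre below -0.028 m)))).
At the end, for the whole second after the job is handed in: The box with the loose weight is held by the fingers, still, upright within 0.2 rad, centre within 30 mm of the notebook's middle seen from above and 145 to 270 mm above the bench; the two others stand on end on the bench, upright, at rest, let go, within 50 mm of where they began (((distance between weight_c0 and box_left_centre below 0.075 m and height (world z) of box_left_centre between 0.145 and 0.27 m and angle between box_left_centre's own y axis and vertical below 0.2 rad and horizontal distance between box_left_centre and notebook_top below 0.03 m and linear speed of each of box_left, box_middle, box_right below 0.03 m/s and contact force between box_left and the fingers above 3 N and height (world z) of box_middle_centre between 0.05 and 0.065 m and angle between each of box_middle_centre, box_right_centre's own y axis and vertical below 0.15 rad and distance of each of box_middle_centre, box_right_centre from where it was at the start of the episode below 0.05 m and contact force between each of box_middle, box_right and the fingers below 0.5 N and height (world z) of box_right_centre between 0.05 and 0.065 m) or (distance between weight_c0 and box_middle_centre below 0.075 m and height (world z) of box_middle_centre between 0.145 and 0.27 m and angle between box_middle_centre's own y axis and vertical below 0.2 rad and horizontal distance between box_middle_centre and notebook_top below 0.03 m and linear speed of each of box_middle, box_left, box_right below 0.03 m/s and contact force between box_middle and the fingers above 3 N and height (world z) of box_left_centre between 0.05 and 0.065 m and angle between each of box_left_centre, box_right_centre's own y axis and vertical below 0.15 rad and distance of each of box_left_centre, box_right_centre from where it was at the start of the episode below 0.05 m and contact force between each of box_left, box_right and the fingers below 0.5 N and height (world z) of box_right_centre between 0.05 and 0.065 m) or (distance between weight_c0 and box_right_centre below 0.075 m and height (world z) of box_right_centre between 0.145 and 0.27 m and angle between box_right_centre's own y axis and vertical below 0.2 rad and horizontal distance between box_right_centre and notebook_top below 0.03 m and linear speed of each of box_right, box_left, box_middle below 0.03 m/s and contact force between box_right and the fingers above 3 N and height (world z) of box_left_centre between 0.05 and 0.065 m and angle between each of box_left_centre, box_middle_centre's own y axis and vertical below 0.15 rad and distance of each of box_left_centre, box_middle_centre from where it was at the start of the episode below 0.05 m and contact force between each of box_left, box_middle and the fingers below 0.5 N and height (world z) of box_middle_centre between 0.05 and 0.065 m))); the arm keeps its last pose, push and grip.
It fails at once if the dish, the dropper bottle or the beaker is pushed more than 30 mm (distance of any of petri, drop_bottle, beaker from where it was at the start of the episode above 0.03 m).
It fails at once if a box is knocked over or laid down on the bench ((angle between box_left_centre's own y axis and vertical above 1.2 rad and height (world z) of box_left_centre below 0.05 m) or (angle between box_middle_centre's own y axis and vertical above 1.2 rad and height (world z) of box_middle_centre below 0.05 m) or (angle between box_right_centre's own y axis and vertical above 1.2 rad and height (world z) of box_right_centre below 0.05 m)).
It also fails if it takes over 72 s, if anything falls off the work surface, if the arm or the gripper's body presses on something with over 40 N, if the wrist force passes 120 N, or if a joint passes its speed limit or range.

### The arm

A 7-joint arm with a two-finger parallel gripper is mounted at the origin on a cart in front of the work surface, level with it; the furniture and walls round the work are solid. World frame = base frame: x ahead of the robot, y to its left, z up, the work surface at z = 0. Lengths are in mm, angles in degrees, forces in N, time in s.
With the tool pointing down it reaches from about 425 to 875 mm from the base axis. Payload 8.4 kg.
Tool frame: the origin (TCP) lies at the very end of the fingers, on their centre line; the grasp point (between the pads) lies 19 mm behind it; z points along the fingers, y is the direction in which the jaws open and shut (so a half turn about z gives the same grasp; the last joint's range is limited). The gripper opens to 85 mm and grips with 20 to 120 N. Pads are 22 mm wide; open, the fingers measure 114 mm over their backs; the gripper's body (76 mm by 85 mm) begins 54 mm behind the grasp point. The pads swing forward as they close: fully open they stand 13 mm farther back than shut.
Start: joints at [60.321, 19.091, 2.286, 83.961, -0.768, 76.965, -3.352], TCP at [264.307, -593.806, 231.308] pointing down, gripper open.
Joint ranges: [-147.57, 147.57], [-21.85, 119.76], [-74.77, 79.35], [14.55, 137.4], [-85.83, 265.84], [4.83, 119.75], [-152.11, 152.11]. Speed limits (degrees/s): [127.2, 127.2, 159.86, 159.86, 180, 180, 180].

### API

Orientations are given as a 3x3 rotation matrix whose columns are the frame's x, y, z axes.
In Python, from bench import * gives the robot as it stands.
- The arm moves only by the tool play_rows, never from a script. Its argument "steps" is a list of rows, each an object of numbers: "rx", "ry", "rz": the turn, a rotation vector about the world's x, y, z in degrees; "tx", "ty", "tz": the shift along the world's x, y, z in mm; "jaw": the gripper command: -1 is fully open, 1 is shut, values between are in proportion. In form: [{"rx": .., "ry": .., "rz": .., "tx": .., "ty": .., "tz": .., "jaw": ..}, ...]. A call has 1 to 5 rows; each row is the pose to reach, as a shift and turn from the pose measured when the call began; what a row does not reach only later rows make up. A row lasts 1/12 s, in which the tool goes at most 41.7 mm and 7.16 degrees, less where a joint would pass 70% of its speed; a pose out of reach is approached as far as the arm can. A call with a gripper value outside its range is refused whole. The fingers move at their own pace and stop on an object; the grip force is fixed at half the most. Time passes only in rows, so rows that repeat a pose let the fingers close. It gives the time, the measured TCP pose, the force and the opening at its end, in the units of the state.
- observe(): the state, without advancing time (a new reading comes with each control period).
- camera(name): name is "side" or "top" or "wrist"; returns a dict with "color" (384x512x3 uint8, red, green, blue), "depth" (384x512 float32, mm along the optical axis (not along the pixel's ray), 0 where there is no reading), "intrinsics" (3x3 intrinsics, pixels), "extrinsics" (4x4, takes a point from world to camera coordinates). Camera axes: x right, y up, looking along -z (the intrinsics and any distortion apply to the point x, -y, -z); pixel columns grow to the right and rows downward; lengths in mm; the calibration is good to about 2 mm. A picture is of the moment at which its call begins.
- close_job(): hands the job in, once; it reports no verdict.
The state is a dict: "t": time; "joint_pos": joint angles; "qd": joint speeds; "joint_torque": joint torques, N m; "tool_pos": TCP position; "ee_rot": TCP orientation; "wrist_force": force on the tool from outside, world axes, zero at the start; "wrist_torque": the same for the moment, N m; "finger_gap": opening from 0.0 (shut) to 1.0 (fully open).
Only numpy, scipy, OpenCV 4.12 (cv2) and the standard library are available. Lean on these libraries where they do the work, as an engineer would, in place of code of your own. Each camera call takes 0.05 s, during which the arm holds its last target.

## Working session

There is one attempt and no reset: what is moved stays moved. The work goes in short steps, Python scripts to look and compute and a tool call to move; the robot and the scene stay as the last step left them, time stands still between calls to the robot, and variables do not carry over. Pictures are saved under pics/ and viewed, and the job is handed in when it is done.

Besides the shell and the picture viewer there is one more tool, called as name(argument=value, ...) on one line, values as JSON. play_rows: Moves the arm, as the interface text tells. Its arguments: {"type":"object","properties":{"steps":{"type":"array"}},"required":["steps"]}

```bash
mkdir -p pics && ls && cat > h.py <<'E'
from bench import *
import numpy as np, cv2
def save(name,fn,crop=None,scale=1):
    c=camera(name); im=c["color"][:,:,::-1].copy()
    np.savez("pics/"+fn+".npz",**{k:np.asarray(v) for k,v in c.items()})
    cv2.imwrite("pics/"+fn+".png",im); return c
def load(fn): return np.load("pics/"+fn+".npz")
def crop(fn,x0,y0,x1,y1,s,out):
    im=cv2.imread("pics/"+fn+".png")[y0:y1,x0:x1]
    cv2.imwrite("pics/"+out+".png",cv2.resize(im,None,fx=s,fy=s,interpolation=cv2.INTER_CUBIC))
def world(c,u,v,z=None):
    K=c["intrinsics"];E=c["extrinsics"];R=E[:3,:3];t=E[:3,3]
    d=np.array([(u-K[0,2])/K[0,0],-(v-K[1,2])/K[1,1],-1.0])
    o=-R.T@t; dw=R.T@d
    if z is None:
        s=float(c["depth"][int(round(v)),int(round(u))])
    else: s=(z-o[2])/dw[2]
    return o+s*dw
E
python3 - <<'E'
from h import *
for n in ["side","top","wrist"]:
    c=save(n,n+"0"); print(n,c["intrinsics"],c["extrinsics"])
print(observe())
E
```

```text
pics
side [[394.52731165   0.         250.49570829]
 [  0.         394.52731165 192.46427059]
 [  0.           0.           1.        ]] [[-9.99889757e-01  6.54182604e-03 -1.33296276e-02  5.53451967e+02]
 [-1.45595634e-02 -6.08157283e-01  7.93683022e-01 -1.81802264e+02]
 [-2.91437387e-03  7.93789597e-01  6.08185483e-01 -8.93280122e+02]
 [ 0.00000000e+00  0.00000000e+00  0.00000000e+00  1.00000000e+00]]
top [[454.64467021   0.         252.61357918]
 [  0.         454.64467021 198.15958746]
 [  0.           0.           1.        ]] [[ 4.35434387e-03 -9.99901426e-01 -1.33483489e-02 -1.77650744e+02]
 [ 9.84432034e-01  1.94070844e-03  1.75754955e-01 -5.27555611e+02]
 [-1.75711725e-01 -1.39058398e-02  9.84343445e-01 -1.32945567e+03]
 [ 0.00000000e+00  0.00000000e+00  0.00000000e+00  1.00000000e+00]]
wrist [[291.20130754   0.         253.13298871]
 [  0.         291.20130754 193.81909695]
 [  0.           0.           1.        ]] [[ 4.06690903e-01 -9.13565240e-01 -1.03048019e-03 -6.49145857e+02]
 [ 8.77215791e-01  3.90823776e-01 -2.78835491e-01  3.59546609e+01]
 [ 2.55137148e-01  1.124959
[... 222 characters left out ...]
9, -3.35071   ]), 'qd': array([-0.05555773, -0.1136225 ,  0.07872279, -0.10167439,  0.01139019,
        0.07944986, -0.08872916]), 'joint_torque': array([ 3.07690345e-03, -6.59043503e+01,  1.36746325e+00, -4.05871189e+01,
        1.68502412e-02,  9.75993695e-03, -7.97676762e-05]), 'tool_pos': array([ 264.20253639, -593.51249788,  230.65223793]), 'ee_rot': array([[ 9.13563233e-01,  4.06696372e-01, -5.28806935e-04],
       [ 4.06696713e-01, -9.13562607e-01,  1.07103721e-03],
       [-4.75112938e-05, -1.19352426e-03, -9.99999287e-01]]), 'wrist_force': array([-0.12616048,  0.41077164, -0.48103146]), 'wrist_torque': array([ 0.06691421, -0.05901285, -0.02984049]), 'finger_gap': 1.0011300485777022}
```

View pics/top0.png

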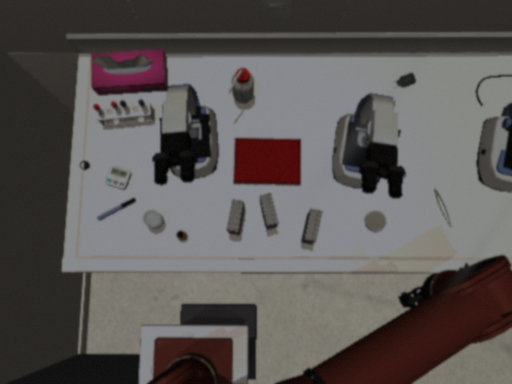

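View pics/side0.png

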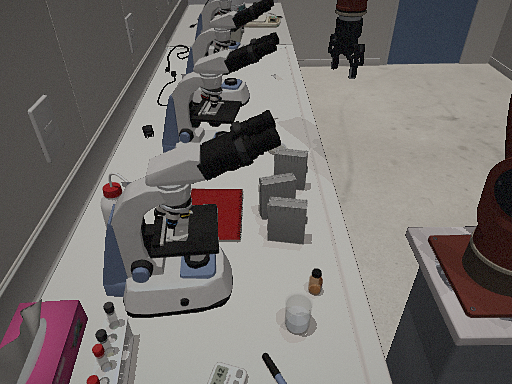

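View pics/wrist0.png

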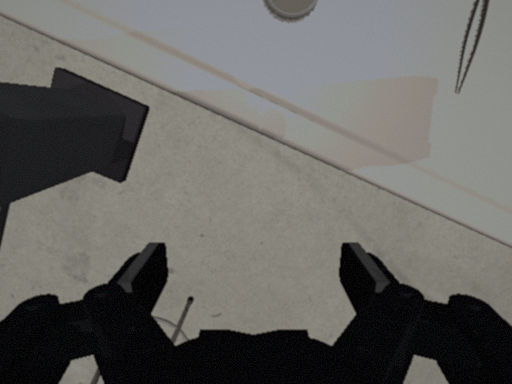

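The top view shows three boxes near (236,217), (269,211) and (312,226). The notebook is at (267,161), the dish at (375,221), the bottle at (182,236) and the beaker at (153,220). I'll enlarge it.

```bash
python3 - <<'E'
from h import *
crop("top0",215,125,345,255,6,"topc")
c=load("top0")
d=c["depth"]
# height map of box region
K=c["intrinsics"]
pts=[]
for v in range(185,255):
  for u in range(215,335):
    p=world(c,u,v)
    if 100<p[2]<130: pts.append((u,v,*p))
P=np.array(pts)
img=np.zeros(d.shape,np.uint8)
img[P[:,1].astype(int),P[:,0].astype(int)]=255
n,l,s,cc=cv2.connectedComponentsWithStats(img)
for i in range(1,n):
    if s[i,4]<30: continue
    q=P[[l[int(a[1]),int(a[0])]==i for a in P]]
    r=cv2.minAreaRect(q[:,2:4].astype(np.float32))
    print(s[i],cc[i],q[:,2:].mean(0).round(1),np.round(r[0],1),np.round(r[1],1),r[2], np.median(q[:,4]))
q=[world(c,u,v,12) for u,v in((235,138),(301,139),(301,185),(234,184))]
print(np.round(q,1),np.mean(q,0))
E
```

```text
[260 193  18  34 369] [268.54471545 209.39837398] [ 483.1 -222.5  116.2] [ 484.  -222.6] [90.5 33.6] 13.649718284606934 116.19727328938643
[226 199  18  33 383] [234.76501305 215.4464752 ] [ 465.5 -126.3  115.9] [ 467.4 -126.1] [34.  93.2] 80.0481185913086 116.41256686284737
[304 209  19  33 387] [312.65374677 225.0878553 ] [ 438.5 -347.4  116. ] [ 440.3 -348.5] [34.1 92.5] 76.64852905273438 116.28904546778494
[[ 728.1 -118.7   12. ]
 [ 724.8 -328.    12. ]
 [ 576.  -325.9   12. ]
 [ 578.8 -117.3   12. ]] [ 651.9244205  -222.45426903   12.        ]
```

View pics/topc.png

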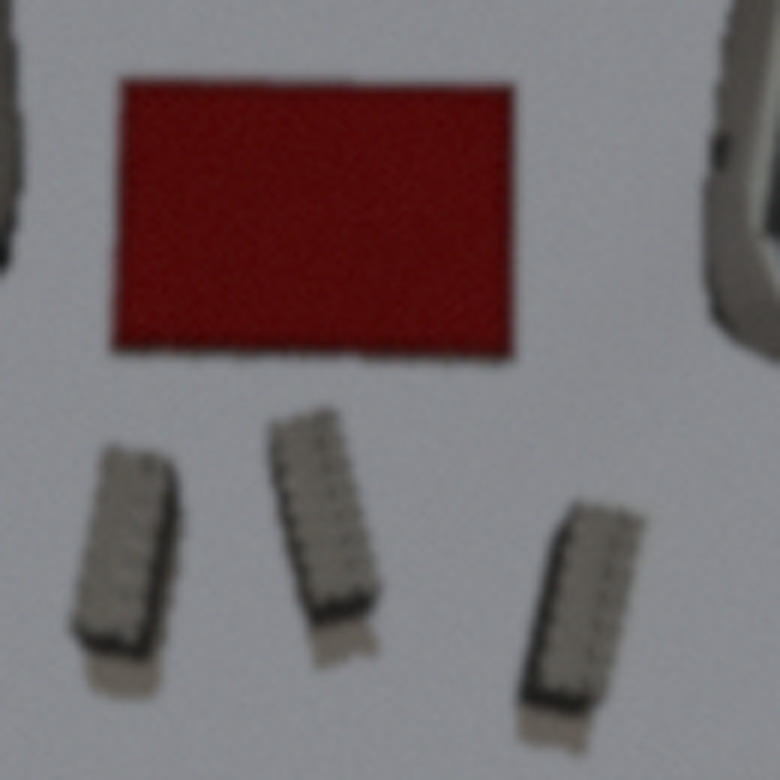

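Box centres (x, y) and width yaws:
- Left: (467,-126), yaw -10°
- Middle: (484,-223), yaw +13.7°
- Right: (440,-348), yaw -13.4°

Tops measure about 116 mm and thickness 34 mm, which fits the given sizes. The notebook's middle is (652,-222). I'll take the right box first because it is nearest.

play_rows(steps=[{"tx":100,"ty":140,"tz":10,"rz":-21,"jaw":-1},{"tx":100,"ty":140,"tz":10,"rz":-21,"jaw":-1},{"tx":176,"ty":246,"tz":10,"rz":-37.4,"jaw":-1},{"tx":176,"ty":246,"tz":10,"rz":-37.4,"jaw":-1},{"tx":176,"ty":246,"tz":10,"rz":-37.4,"jaw":-1}])

```text
$.steps[0]: bad value
```

play_rows(steps=[{"jaw":-1},{"jaw":-1}])

```text
$.steps[0]: bad value
```

```bash
cat > st.py <<'E'
from h import *
o=observe()
R=o["ee_rot"]
print("t",round(o["t"],2),"pos",o["tool_pos"].round(1),"yaw",np.degrees(np.arctan2(R[1,0],R[0,0])).round(2),"tilt z",R[:,2].round(4),"gap",round(o["finger_gap"]*85,1))
print("F",o["wrist_force"].round(2),"T",o["wrist_torque"].round(3),"q",o["joint_pos"].round(1))
E
python3 st.py
```

```text
t 0.15 pos [ 264.2 -593.5  230.7] yaw 24.0 tilt z [-5.0e-04  1.1e-03 -1.0e+00] gap 85.1
F [-0.13  0.41 -0.48] T [ 0.067 -0.059 -0.03 ] q [60.3 19.1  2.3 84.  -0.8 77.  -3.4]
```

play_rows(steps=[{"rx":0,"ry":0,"rz":-21,"tx":100,"ty":140,"tz":10,"jaw":-1},{"rx":0,"ry":0,"rz":-21,"tx":100,"ty":140,"tz":10,"jaw":-1},{"rx":0,"ry":0,"rz":-21,"tx":100,"ty":140,"tz":10,"jaw":-1},{"rx":0,"ry":0,"rz":-37.4,"tx":176,"ty":246,"tz":10,"jaw":-1},{"rx":0,"ry":0,"rz":-37.4,"tx":176,"ty":246,"tz":10,"jaw":-1}])

```text
t: 0.57
tool_pos: [380.9, -430.0, 239.0]
ee_rot: [[0.984, -0.181, 0.0], [-0.181, -0.984, 0.001], [-0.0, -0.001, -1.0]]
wrist_force: [1.1, -0.4, 0.1]
finger_gap: 0.998
```

play_rows(steps=[{"rx":0,"ry":0,"rz":-3,"tx":59,"ty":82,"tz":0,"jaw":-1},{"rx":0,"ry":0,"rz":-3,"tx":59,"ty":82,"tz":0,"jaw":-1},{"rx":0,"ry":0,"rz":-3,"tx":59,"ty":82,"tz":0,"jaw":-1},{"rx":0,"ry":0,"rz":-3,"tx":59,"ty":82,"tz":0,"jaw":-1}])

```text
t: 0.9
tool_pos: [443.7, -342.3, 239.0]
ee_rot: [[0.975, -0.224, 0.001], [-0.224, -0.975, 0.003], [0.001, -0.003, -1.0]]
wrist_force: [-0.6, 0.3, -0.1]
finger_gap: 1.0
```

```bash
python3 st.py; python3 - <<'E'
from h import *
c=save("wrist","w1")
pts=[]
for v in range(0,300):
  for u in range(512):
    if c["depth"][v,u]>0:
      p=world(c,u,v)
      if 105<p[2]<125 and 370<p[0]<520 and -420<p[1]<-290: pts.append(p)
P=np.array(pts);r=cv2.minAreaRect(P[:,:2].astype(np.float32));print(len(P),P.mean(0),r)
E
```

```text
t 0.9 pos [ 443.7 -342.3  239. ] yaw -12.92 tilt z [ 0.0014  0.0032 -1.    ] gap 85.0
F [-0.56  0.34 -0.06] T [ 0.018 -0.035 -0.016] q [ 37.3   8.8  -4.6  95.8   0.5  75.5 -70.2]
3150 [ 441.14887782 -347.6230927   114.73597205] ((438.71600341796875, -347.3602600097656), (32.967689514160156, 90.21286010742188), 76.57614135742188)
```

View pics/w1.png

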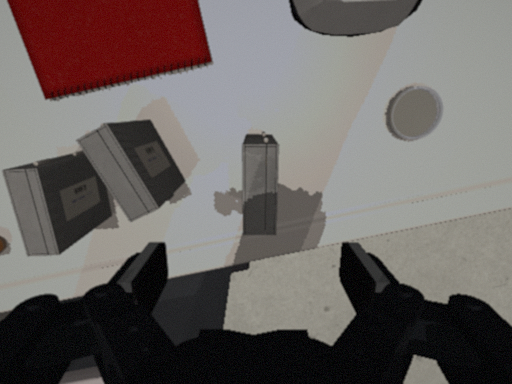

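The wrist view shows the right box's top at (260,140-235), lined up between the fingers. The measured centre, about (439.5,-347.5), agrees with the top view. I'll descend.

play_rows(steps=[{"rx":0,"ry":0,"rz":-0.5,"tx":-4,"ty":-5.5,"tz":-40,"jaw":-1},{"rx":0,"ry":0,"rz":-0.5,"tx":-4,"ty":-5.5,"tz":-80,"jaw":-1},{"rx":0,"ry":0,"rz":-0.5,"tx":-4,"ty":-5.5,"tz":-100,"jaw":-1},{"rx":0,"ry":0,"rz":-0.5,"tx":-4,"ty":-5.5,"tz":-100,"jaw":-1},{"rx":0,"ry":0,"rz":-0.5,"tx":-4,"ty":-5.5,"tz":-100,"jaw":-1}])

```text
t: 1.37
tool_pos: [436.4, -351.7, 138.5]
ee_rot: [[0.972, -0.237, -0.002], [-0.237, -0.972, 0.003], [-0.002, -0.002, -1.0]]
wrist_force: [0.9, -0.4, 0.6]
finger_gap: 0.997
```

play_rows(steps=[{"rx":0,"ry":0,"rz":0.2,"tx":3,"ty":4,"tz":0,"jaw":-1},{"rx":0,"ry":0,"rz":0.2,"tx":3,"ty":4,"tz":0,"jaw":-1},{"rx":0,"ry":0,"rz":0.2,"tx":3,"ty":4,"tz":-25,"jaw":-1},{"rx":0,"ry":0,"rz":0.2,"tx":3,"ty":4,"tz":-50,"jaw":-1},{"rx":0,"ry":0,"rz":0.2,"tx":3,"ty":4,"tz":-70,"jaw":-1}])

```text
t: 1.78
tool_pos: [440.3, -348.3, 69.1]
ee_rot: [[0.972, -0.233, 0.001], [-0.233, -0.972, 0.001], [0.0, -0.001, -1.0]]
wrist_force: [-0.0, -0.4, -0.1]
finger_gap: 1.0
```

play_rows(steps=[{"rx":0,"ry":0,"rz":0,"tx":0,"ty":0,"tz":0,"jaw":-1},{"rx":0,"ry":0,"rz":0,"tx":0,"ty":0,"tz":0,"jaw":-1}])

```text
t: 1.95
tool_pos: [440.7, -348.5, 70.1]
ee_rot: [[0.972, -0.233, 0.001], [-0.233, -0.972, 0.001], [0.001, -0.001, -1.0]]
wrist_force: [-0.1, -0.2, 1.2]
finger_gap: 1.001
```

```bash
python3 st.py
```

```text
t 1.95 pos [ 440.7 -348.5   70.1] yaw -13.48 tilt z [ 1.2e-03  9.0e-04 -1.0e+00] gap 85.1
F [-0.13 -0.15  1.16] T [0.007 0.008 0.042] q [ 37.6  17.2  -4.3 106.5   1.4  56.3 -70.8]
```

Position good; close and lift.

play_rows(steps=[{"rx":0,"ry":0,"rz":0,"tx":0,"ty":0,"tz":0,"jaw":1},{"rx":0,"ry":0,"rz":0,"tx":0,"ty":0,"tz":0,"jaw":1},{"rx":0,"ry":0,"rz":0,"tx":0,"ty":0,"tz":0,"jaw":1},{"rx":0,"ry":0,"rz":0,"tx":0,"ty":0,"tz":0,"jaw":1},{"rx":0,"ry":0,"rz":0,"tx":0,"ty":0,"tz":0,"jaw":1}])

```text
t: 2.37
tool_pos: [441.2, -348.8, 71.1]
ee_rot: [[0.972, -0.233, 0.002], [-0.233, -0.972, 0.0], [0.002, -0.001, -1.0]]
wrist_force: [-1.4, 1.8, 5.3]
finger_gap: 0.385
```

play_rows(steps=[{"rx":0,"ry":0,"rz":0,"tx":0,"ty":0,"tz":0,"jaw":1},{"rx":0,"ry":0,"rz":0,"tx":0,"ty":0,"tz":0,"jaw":1},{"rx":0,"ry":0,"rz":0,"tx":0,"ty":0,"tz":0,"jaw":1}])

```text
t: 2.62
tool_pos: [441.1, -348.7, 71.1]
ee_rot: [[0.972, -0.233, 0.002], [-0.233, -0.972, 0.0], [0.002, -0.001, -1.0]]
wrist_force: [-0.2, -0.1, 1.5]
finger_gap: 0.388
```

```bash
python3 st.py
```

```text
t 2.62 pos [ 441.1 -348.7   71.1] yaw -13.49 tilt z [ 2.1e-03  2.0e-04 -1.0e+00] gap 33.0
F [-0.21 -0.06  1.49] T [0.089 0.202 0.028] q [ 37.6  17.1  -4.3 106.5   1.4  56.4 -70.8]
```

Gap reads 33 mm, so the box is gripped. I'll lift it and take a level torque baseline.

play_rows(steps=[{"rx":0,"ry":0,"rz":0,"tx":0,"ty":0,"tz":30,"jaw":1},{"rx":0,"ry":0,"rz":0,"tx":0,"ty":0,"tz":60,"jaw":1},{"rx":0,"ry":0,"rz":0,"tx":0,"ty":0,"tz":90,"jaw":1},{"rx":0,"ry":0,"rz":0,"tx":0,"ty":0,"tz":110,"jaw":1},{"rx":0,"ry":0,"rz":0,"tx":0,"ty":0,"tz":110,"jaw":1}])

```text
t: 3.03
tool_pos: [442.9, -349.9, 185.5]
ee_rot: [[0.972, -0.233, 0.007], [-0.233, -0.972, -0.004], [0.008, 0.002, -1.0]]
wrist_force: [0.4, -0.2, -3.0]
finger_gap: 0.389
```

play_rows(steps=[{"rx":0,"ry":0,"rz":0,"tx":0,"ty":0,"tz":0,"jaw":1},{"rx":0,"ry":0,"rz":0,"tx":0,"ty":0,"tz":0,"jaw":1},{"rx":0,"ry":0,"rz":0,"tx":0,"ty":0,"tz":0,"jaw":1},{"rx":0,"ry":0,"rz":0,"tx":0,"ty":0,"tz":0,"jaw":1}])

```text
t: 3.37
tool_pos: [442.1, -349.5, 183.8]
ee_rot: [[0.972, -0.233, 0.005], [-0.233, -0.972, -0.002], [0.006, 0.001, -1.0]]
wrist_force: [-0.0, 0.1, -4.0]
finger_gap: 0.387
```

```bash
python3 st.py && cat > tq.py <<'E'
from h import *
# average torque along box thickness axis, readings over a few camera-time periods
o=observe();R=o["ee_rot"]
T=[];F=[]
for i in range(6):
    camera("side"); o=observe(); T.append(o["ee_rot"].T@o["wrist_torque"]);F.append(o["wrist_force"])
T=np.array(T);F=np.array(F)
print("t",o["t"],"tool-frame T mean",T.mean(0).round(4),"sd",T.std(0).round(4),"F",F.mean(0).round(2),F.std(0).round(2))
print("pos",o["tool_pos"].round(1),"zaxis",o["ee_rot"][:,2].round(4))
E
python3 tq.py
```

```text
t 3.37 pos [ 442.1 -349.5  183.8] yaw -13.49 tilt z [ 0.0052 -0.0019 -1.    ] gap 32.9
F [-0.04  0.13 -4.04] T [-0.042  0.033  0.004] q [ 37.6  10.9  -4.3  99.9   0.8  68.9 -70.3]
t 3.6667 tool-frame T mean [-0.0092 -0.0193  0.0238] sd [0.0289 0.028  0.0271] F [ 0.12  0.26 -3.5 ] [0.59 0.37 0.33]
pos [ 442.7 -349.9  185.1] zaxis [ 0.007  -0.0032 -1.    ]
```

Noise is about 0.028 N·m per reading, so averages will resolve the expected shift of about 0.06. Now I'll tip the box about its thickness axis, one way and then the other.

play_rows(steps=[{"rx":8,"ry":34,"rz":0,"tx":0,"ty":0,"tz":0,"jaw":1},{"rx":8,"ry":34,"rz":0,"tx":0,"ty":0,"tz":0,"jaw":1},{"rx":8,"ry":34,"rz":0,"tx":0,"ty":0,"tz":0,"jaw":1},{"rx":8,"ry":34,"rz":0,"tx":0,"ty":0,"tz":0,"jaw":1},{"rx":8,"ry":34,"rz":0,"tx":0,"ty":0,"tz":0,"jaw":1}])

```text
t: 4.08
tool_pos: [444.0, -349.9, 185.4]
ee_rot: [[0.799, -0.231, -0.555], [-0.192, -0.973, 0.128], [-0.569, 0.004, -0.822]]
wrist_force: [0.5, -1.4, -3.9]
finger_gap: 0.385
```

play_rows(steps=[{"rx":0,"ry":0,"rz":0,"tx":0,"ty":0,"tz":0,"jaw":1},{"rx":0,"ry":0,"rz":0,"tx":0,"ty":0,"tz":0,"jaw":1},{"rx":0,"ry":0,"rz":0,"tx":0,"ty":0,"tz":0,"jaw":1},{"rx":0,"ry":0,"rz":0,"tx":0,"ty":0,"tz":0,"jaw":1}])

```text
t: 4.42
tool_pos: [443.7, -350.7, 187.2]
ee_rot: [[0.802, -0.232, -0.551], [-0.195, -0.973, 0.127], [-0.565, 0.006, -0.825]]
wrist_force: [-0.1, 0.8, -3.0]
finger_gap: 0.382
```

```bash
sed -i 's/range(6)/range(10)/' tq.py && python3 tq.py; python3 st.py; python3 -c "
from h import *
save('side','s1');crop('s1',200,80,400,260,4,'s1c')"
```

```text
t 4.9167 tool-frame T mean [-0.0032  1.084   0.0042] sd [0.027  0.0266 0.0324] F [-0.12 -0.29 -3.65] [0.54 0.59 0.5 ]
pos [ 443.9 -349.9  185.5] zaxis [-0.5546  0.1281 -0.8222]
t 4.92 pos [ 443.9 -349.9  185.5] yaw -13.54 tilt z [-0.5546  0.1281 -0.8222] gap 33.0
F [-0.68  0.11 -4.45] T [-0.277 -1.054 -0.036] q [ 29.9  35.4  -2.6  73.2   9.9 105.1 -76.5]
```

View pics/s1c.png

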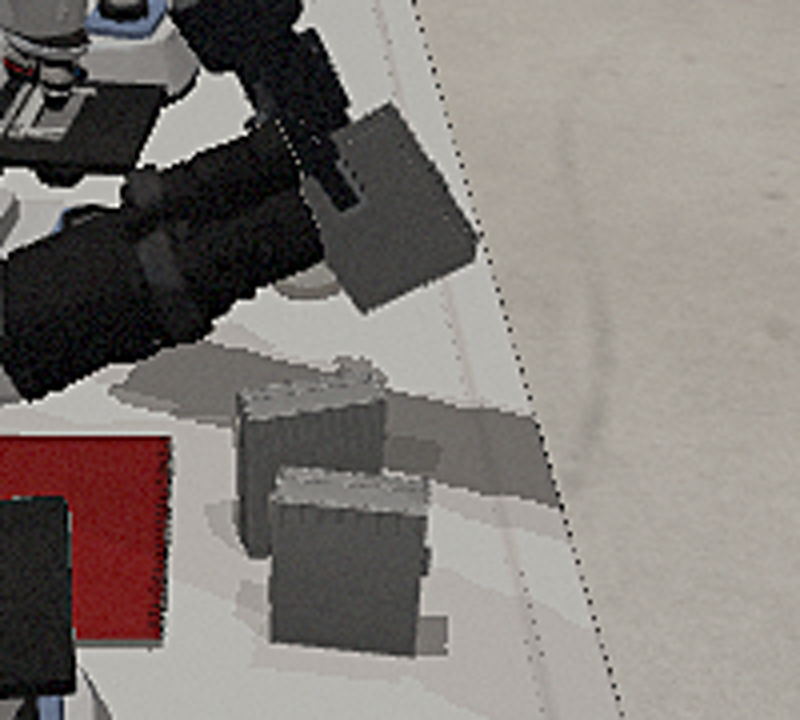

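The side view shows the right box tipped about 34° in the grip, with its hinged side down. Now back to level to measure.

play_rows(steps=[{"rx":-8.1,"ry":-33.7,"rz":0,"tx":0,"ty":0,"tz":0,"jaw":1},{"rx":-8.1,"ry":-33.7,"rz":0,"tx":0,"ty":0,"tz":0,"jaw":1},{"rx":-8.1,"ry":-33.7,"rz":0,"tx":0,"ty":0,"tz":0,"jaw":1},{"rx":-8.1,"ry":-33.7,"rz":0,"tx":0,"ty":0,"tz":0,"jaw":1},{"rx":-8.1,"ry":-33.7,"rz":0,"tx":0,"ty":0,"tz":0,"jaw":1}])

```text
t: 5.38
tool_pos: [443.7, -350.3, 186.5]
ee_rot: [[0.972, -0.235, 0.004], [-0.235, -0.972, -0.008], [0.006, 0.007, -1.0]]
wrist_force: [0.8, -0.8, -3.0]
finger_gap: 0.388
```

play_rows(steps=[{"rx":0,"ry":0,"rz":0,"tx":0,"ty":0,"tz":0,"jaw":1},{"rx":0,"ry":0,"rz":0,"tx":0,"ty":0,"tz":0,"jaw":1},{"rx":0,"ry":0,"rz":0,"tx":0,"ty":0,"tz":0,"jaw":1}])

```text
t: 5.63
tool_pos: [443.9, -350.2, 186.9]
ee_rot: [[0.972, -0.235, 0.002], [-0.235, -0.972, -0.007], [0.004, 0.006, -1.0]]
wrist_force: [0.8, 0.3, -3.7]
finger_gap: 0.388
```

```bash
cat > tq.py <<'E'
from h import *
T=[];F=[];S=[]
for i in range(12):
    camera("side"); o=observe(); R=o["ee_rot"];T.append(R.T@o["wrist_torque"]);F.append(o["wrist_force"][2])
    S.append(R[2,0])   # -sin tilt towards +x
T=np.array(T)
print("t",round(o["t"],2),"Ty",T[:,1].mean().round(4),"+-",(T[:,1].std()/12**.5).round(4),"Tx",T[:,0].mean().round(3),"Fz",np.mean(F).round(2),"sin",np.round([np.mean(S),np.std(S)],5),"Ty corr",(T[:,1].mean()+1.93*np.mean(S)).round(4))
print("pos",o["tool_pos"].round(1),"R",o["ee_rot"].round(4).tolist(),"gap",o["finger_gap"]*85)
E
python3 tq.py
```

```text
t 6.23 Ty -0.0222 +- 0.0092 Tx 0.017 Fz -3.54 sin [0.00472 0.00068] Ty corr -0.0131
pos [ 443.8 -350.3  186.5] R [[0.972, -0.2348, 0.0042], [-0.2347, -0.972, -0.0077], [0.0058, 0.0065, -1.0]] gap 32.695530704030006
```

play_rows(steps=[{"rx":-8,"ry":-34,"rz":0,"tx":0,"ty":0,"tz":0,"jaw":1},{"rx":-8,"ry":-34,"rz":0,"tx":0,"ty":0,"tz":0,"jaw":1},{"rx":-8,"ry":-34,"rz":0,"tx":0,"ty":0,"tz":0,"jaw":1},{"rx":-8,"ry":-34,"rz":0,"tx":0,"ty":0,"tz":0,"jaw":1},{"rx":-8,"ry":-34,"rz":0,"tx":0,"ty":0,"tz":0,"jaw":1}])

```text
t: 6.65
tool_pos: [442.6, -351.0, 187.1]
ee_rot: [[0.794, -0.24, 0.559], [-0.193, -0.971, -0.141], [0.576, 0.004, -0.817]]
wrist_force: [1.2, 2.4, -3.7]
finger_gap: 0.386
```

play_rows(steps=[{"rx":0,"ry":0,"rz":0,"tx":0,"ty":0,"tz":0,"jaw":1},{"rx":0,"ry":0,"rz":0,"tx":0,"ty":0,"tz":0,"jaw":1},{"rx":0,"ry":0,"rz":0,"tx":0,"ty":0,"tz":0,"jaw":1},{"rx":0,"ry":0,"rz":0,"tx":0,"ty":0,"tz":0,"jaw":1}])

```text
t: 6.98
tool_pos: [444.0, -351.2, 188.3]
ee_rot: [[0.795, -0.238, 0.558], [-0.192, -0.971, -0.141], [0.576, 0.005, -0.818]]
wrist_force: [-0.6, 0.0, -2.7]
finger_gap: 0.389
```

```bash
python3 tq.py; python3 st.py
```

```text
t 7.58 Ty -1.107 +- 0.0113 Tx 0.005 Fz -3.39 sin [5.76e-01 1.20e-04] Ty corr 0.0047
pos [ 442.5 -351.   187.1] R [[0.794, -0.2396, 0.5586], [-0.1935, -0.9709, -0.1413], [0.5762, 0.0041, -0.8173]] gap 32.5630871488335
t 7.58 pos [ 442.5 -351.   187.1] yaw -13.7 tilt z [ 0.5586 -0.1413 -0.8173] gap 32.6
F [-0.44  0.73 -3.34] T [0.283 1.098 0.011] q [ 44.7  -6.8   0.  126.1 -32.   33.5 -36.4]
```

play_rows(steps=[{"rx":8.2,"ry":34,"rz":0,"tx":0,"ty":0,"tz":0,"jaw":1},{"rx":8.2,"ry":34,"rz":0,"tx":0,"ty":0,"tz":0,"jaw":1},{"rx":8.2,"ry":34,"rz":0,"tx":0,"ty":0,"tz":0,"jaw":1},{"rx":8.2,"ry":34,"rz":0,"tx":0,"ty":0,"tz":0,"jaw":1},{"rx":8.2,"ry":34,"rz":0,"tx":0,"ty":0,"tz":0,"jaw":1}])

```text
t: 8.0
tool_pos: [442.9, -352.2, 188.9]
ee_rot: [[0.971, -0.239, 0.003], [-0.238, -0.971, -0.01], [0.006, 0.009, -1.0]]
wrist_force: [0.3, 0.0, -4.1]
finger_gap: 0.388
```

play_rows(steps=[{"rx":0,"ry":0,"rz":0,"tx":0,"ty":0,"tz":0,"jaw":1},{"rx":0,"ry":0,"rz":0,"tx":0,"ty":0,"tz":0,"jaw":1},{"rx":0,"ry":0,"rz":0,"tx":0,"ty":0,"tz":0,"jaw":1}])

```text
t: 8.25
tool_pos: [442.9, -352.3, 188.5]
ee_rot: [[0.971, -0.239, 0.005], [-0.239, -0.971, -0.01], [0.007, 0.009, -1.0]]
wrist_force: [-1.1, 0.3, -4.0]
finger_gap: 0.384
```

```bash
python3 tq.py; python3 tq.py; python3 st.py
```

```text
t 8.85 Ty 0.0219 +- 0.0071 Tx 0.005 Fz -3.69 sin [0.00682 0.0006 ] Ty corr 0.035
pos [ 442.8 -352.2  189. ] R [[0.9711, -0.2386, 0.0034], [-0.2385, -0.9711, -0.0105], [0.0059, 0.0094, -0.9999]] gap 32.65989839419978
t 9.45 Ty 0.0101 +- 0.0059 Tx 0.036 Fz -3.53 sin [5.57e-03 7.00e-05] Ty corr 0.0208
pos [ 442.8 -352.2  188.9] R [[0.9711, -0.2386, 0.0032], [-0.2385, -0.9711, -0.0104], [0.0056, 0.0093, -0.9999]] gap 32.72004120453239
t 9.45 pos [ 442.8 -352.2  188.9] yaw -13.8 tilt z [ 0.0032 -0.0104 -0.9999] gap 32.7
F [ 0.51  0.54 -3.37] T [ 0.045  0.024 -0.009] q [ 40.7  10.9  -7.9  99.3   2.   69.4 -71.5]
```

The level readings differ by 0.04 ± 0.01 N·m between the two tips, against 0 for silent and 0.059 for rattling. That is ambiguous, so I'll repeat the first tip and average longer at level.

play_rows(steps=[{"rx":9,"ry":35,"rz":0,"tx":0,"ty":0,"tz":0,"jaw":1},{"rx":9,"ry":35,"rz":0,"tx":0,"ty":0,"tz":0,"jaw":1},{"rx":9,"ry":35,"rz":0,"tx":0,"ty":0,"tz":0,"jaw":1},{"rx":9,"ry":35,"rz":0,"tx":0,"ty":0,"tz":0,"jaw":1},{"rx":9,"ry":35,"rz":0,"tx":0,"ty":0,"tz":0,"jaw":1}])

```text
t: 9.87
tool_pos: [443.9, -352.5, 189.8]
ee_rot: [[0.789, -0.235, -0.567], [-0.192, -0.972, 0.135], [-0.583, 0.002, -0.812]]
wrist_force: [-0.3, -1.8, -3.8]
finger_gap: 0.385
```

play_rows(steps=[{"rx":0,"ry":0,"rz":0,"tx":0,"ty":0,"tz":0,"jaw":1},{"rx":0,"ry":0,"rz":0,"tx":0,"ty":0,"tz":0,"jaw":1},{"rx":0,"ry":0,"rz":0,"tx":0,"ty":0,"tz":0,"jaw":1},{"rx":0,"ry":0,"rz":0,"tx":0,"ty":0,"tz":0,"jaw":1}])

```text
t: 10.2
tool_pos: [443.8, -353.2, 191.9]
ee_rot: [[0.792, -0.236, -0.563], [-0.195, -0.972, 0.134], [-0.579, 0.004, -0.816]]
wrist_force: [0.1, -0.5, -2.5]
finger_gap: 0.389
```

play_rows(steps=[{"rx":-8.1,"ry":-34.6,"rz":0,"tx":0,"ty":0,"tz":0,"jaw":1},{"rx":-8.1,"ry":-34.6,"rz":0,"tx":0,"ty":0,"tz":0,"jaw":1},{"rx":-8.1,"ry":-34.6,"rz":0,"tx":0,"ty":0,"tz":0,"jaw":1},{"rx":-8.1,"ry":-34.6,"rz":0,"tx":0,"ty":0,"tz":0,"jaw":1},{"rx":-8.1,"ry":-34.6,"rz":0,"tx":0,"ty":0,"tz":0,"jaw":1}])

```text
t: 10.62
tool_pos: [443.6, -354.2, 195.9]
ee_rot: [[0.971, -0.239, 0.014], [-0.239, -0.971, -0.006], [0.015, 0.003, -1.0]]
wrist_force: [-0.0, 1.3, -3.1]
finger_gap: 0.384
```

play_rows(steps=[{"rx":0,"ry":0,"rz":0,"tx":0,"ty":0,"tz":0,"jaw":1},{"rx":0,"ry":0,"rz":0,"tx":0,"ty":0,"tz":0,"jaw":1},{"rx":0,"ry":0,"rz":0,"tx":0,"ty":0,"tz":0,"jaw":1}])

```text
t: 10.87
tool_pos: [443.4, -354.7, 198.6]
ee_rot: [[0.971, -0.24, 0.016], [-0.24, -0.971, -0.009], [0.018, 0.005, -1.0]]
wrist_force: [-1.0, -0.5, -4.3]
finger_gap: 0.382
```

```bash
python3 tq.py; python3 tq.py; python3 st.py
```

```text
t 11.47 Ty -0.0466 +- 0.0109 Tx 0.006 Fz -3.63 sin [0.01453 0.00074] Ty corr -0.0185
pos [ 443.7 -354.2  195.7] R [[0.971, -0.2387, 0.0137], [-0.2386, -0.9711, -0.0057], [0.0146, 0.0023, -0.9999]] gap 33.14950712826212
t 12.07 Ty -0.0368 +- 0.0086 Tx 0.01 Fz -3.45 sin [0.01507 0.00012] Ty corr -0.0077
pos [ 443.6 -354.2  195.9] R [[0.971, -0.2388, 0.014], [-0.2388, -0.9711, -0.0061], [0.0151, 0.0025, -0.9999]] gap 32.97151242672976
t 12.07 pos [ 443.6 -354.2  195.9] yaw -13.82 tilt z [ 0.014  -0.0061 -0.9999] gap 33.0
F [ 0.07 -0.06 -3.34] T [ 0.024 -0.012  0.061] q [ 42.   10.7  -8.8  98.8   1.6  69.8 -71. ]
```

play_rows(steps=[{"rx":-8.3,"ry":-33.5,"rz":0,"tx":-3,"ty":5,"tz":-8,"jaw":1},{"rx":-8.3,"ry":-33.5,"rz":0,"tx":-3,"ty":5,"tz":-8,"jaw":1},{"rx":-8.3,"ry":-33.5,"rz":0,"tx":-3,"ty":5,"tz":-8,"jaw":1},{"rx":-8.3,"ry":-33.5,"rz":0,"tx":-3,"ty":5,"tz":-8,"jaw":1},{"rx":-8.3,"ry":-33.5,"rz":0,"tx":-3,"ty":5,"tz":-8,"jaw":1}])

```text
t: 12.48
tool_pos: [439.1, -350.1, 188.5]
ee_rot: [[0.79, -0.244, 0.563], [-0.195, -0.97, -0.146], [0.582, 0.006, -0.813]]
wrist_force: [2.9, 1.9, -3.2]
finger_gap: 0.386
```

play_rows(steps=[{"rx":0,"ry":0,"rz":0,"tx":0,"ty":0,"tz":0,"jaw":1},{"rx":0,"ry":0,"rz":0,"tx":0,"ty":0,"tz":0,"jaw":1},{"rx":0,"ry":0,"rz":0,"tx":0,"ty":0,"tz":0,"jaw":1},{"rx":0,"ry":0,"rz":0,"tx":0,"ty":0,"tz":0,"jaw":1}])

```text
t: 12.82
tool_pos: [440.6, -350.4, 189.6]
ee_rot: [[0.79, -0.242, 0.563], [-0.193, -0.97, -0.146], [0.581, 0.007, -0.814]]
wrist_force: [0.2, -1.2, -4.5]
finger_gap: 0.384
```

play_rows(steps=[{"rx":8.2,"ry":34.4,"rz":0,"tx":0,"ty":0,"tz":0,"jaw":1},{"rx":8.2,"ry":34.4,"rz":0,"tx":0,"ty":0,"tz":0,"jaw":1},{"rx":8.2,"ry":34.4,"rz":0,"tx":0,"ty":0,"tz":0,"jaw":1},{"rx":8.2,"ry":34.4,"rz":0,"tx":0,"ty":0,"tz":0,"jaw":1},{"rx":8.2,"ry":34.4,"rz":0,"tx":0,"ty":0,"tz":0,"jaw":1}])

```text
t: 13.23
tool_pos: [442.2, -352.3, 192.1]
ee_rot: [[0.971, -0.239, 0.012], [-0.239, -0.971, -0.02], [0.017, 0.017, -1.0]]
wrist_force: [0.6, -0.3, -4.6]
finger_gap: 0.384
```

play_rows(steps=[{"rx":0,"ry":0,"rz":0,"tx":0,"ty":0,"tz":0,"jaw":1},{"rx":0,"ry":0,"rz":0,"tx":0,"ty":0,"tz":0,"jaw":1},{"rx":0,"ry":0,"rz":0,"tx":0,"ty":0,"tz":0,"jaw":1}])

```text
t: 13.48
tool_pos: [443.0, -352.6, 191.9]
ee_rot: [[0.971, -0.239, 0.014], [-0.238, -0.971, -0.021], [0.019, 0.017, -1.0]]
wrist_force: [-0.1, 0.2, -4.0]
finger_gap: 0.388
```

```bash
python3 tq.py; python3 tq.py; python3 st.py
```

```text
t 14.08 Ty 0.007 +- 0.0106 Tx 0.047 Fz -3.65 sin [0.01807 0.00055] Ty corr 0.0419
pos [ 442.1 -352.3  192.2] R [[0.971, -0.2389, 0.0127], [-0.2387, -0.9709, -0.0205], [0.0172, 0.0169, -0.9997]] gap 32.80747177837224
t 14.68 Ty -0.0027 +- 0.0065 Tx 0.034 Fz -3.68 sin [1.691e-02 9.000e-05] Ty corr 0.0299
pos [ 442.1 -352.3  192. ] R [[0.971, -0.2389, 0.0124], [-0.2386, -0.9709, -0.0203], [0.0169, 0.0167, -0.9997]] gap 32.69056884195134
t 14.68 pos [ 442.1 -352.3  192. ] yaw -13.81 tilt z [ 0.0124 -0.0203 -0.9997] gap 32.7
F [ 0.71  0.54 -2.77] T [ 0.051 -0.    -0.004] q [ 44.5  10.5 -12.2  99.6   3.   69.  -72.3]
```

The values reproduce: -0.013 after tipping to +x and about +0.030 after tipping to -x, twice. I'll do one more +x tip as confirmation.

play_rows(steps=[{"rx":9.4,"ry":35,"rz":0,"tx":0,"ty":0,"tz":0,"jaw":1},{"rx":9.4,"ry":35,"rz":0,"tx":0,"ty":0,"tz":0,"jaw":1},{"rx":9.4,"ry":35,"rz":0,"tx":0,"ty":0,"tz":0,"jaw":1},{"rx":9.4,"ry":35,"rz":0,"tx":0,"ty":0,"tz":0,"jaw":1},{"rx":9.4,"ry":35,"rz":0,"tx":0,"ty":0,"tz":0,"jaw":1}])

```text
t: 15.1
tool_pos: [443.1, -352.7, 193.0]
ee_rot: [[0.796, -0.233, -0.558], [-0.192, -0.972, 0.132], [-0.574, 0.002, -0.819]]
wrist_force: [0.3, -0.3, -3.4]
finger_gap: 0.384
```

play_rows(steps=[{"rx":0,"ry":0,"rz":0,"tx":0,"ty":0,"tz":0,"jaw":1},{"rx":0,"ry":0,"rz":0,"tx":0,"ty":0,"tz":0,"jaw":1},{"rx":0,"ry":0,"rz":0,"tx":0,"ty":0,"tz":0,"jaw":1},{"rx":0,"ry":0,"rz":0,"tx":0,"ty":0,"tz":0,"jaw":1}])

```text
t: 15.43
tool_pos: [443.1, -353.4, 195.0]
ee_rot: [[0.799, -0.234, -0.554], [-0.195, -0.972, 0.13], [-0.569, 0.004, -0.822]]
wrist_force: [0.4, 0.1, -3.4]
finger_gap: 0.389
```

play_rows(steps=[{"rx":-8.1,"ry":-34.0,"rz":0,"tx":0,"ty":0,"tz":0,"jaw":1},{"rx":-8.1,"ry":-34.0,"rz":0,"tx":0,"ty":0,"tz":0,"jaw":1},{"rx":-8.1,"ry":-34.0,"rz":0,"tx":0,"ty":0,"tz":0,"jaw":1},{"rx":-8.1,"ry":-34.0,"rz":0,"tx":0,"ty":0,"tz":0,"jaw":1},{"rx":-8.1,"ry":-34.0,"rz":0,"tx":0,"ty":0,"tz":0,"jaw":1}])

```text
t: 15.85
tool_pos: [442.6, -354.4, 199.1]
ee_rot: [[0.971, -0.238, 0.015], [-0.238, -0.971, -0.01], [0.017, 0.007, -1.0]]
wrist_force: [-1.1, 0.8, -4.1]
finger_gap: 0.388
```

play_rows(steps=[{"rx":0,"ry":0,"rz":0,"tx":0,"ty":0,"tz":0,"jaw":1},{"rx":0,"ry":0,"rz":0,"tx":0,"ty":0,"tz":0,"jaw":1},{"rx":0,"ry":0,"rz":0,"tx":0,"ty":0,"tz":0,"jaw":1}])

```text
t: 16.1
tool_pos: [442.3, -354.9, 201.5]
ee_rot: [[0.971, -0.239, 0.016], [-0.239, -0.971, -0.013], [0.019, 0.009, -1.0]]
wrist_force: [1.0, 0.4, -4.1]
finger_gap: 0.384
```

```bash
python3 tq.py; python3 tq.py; python3 st.py
```

```text
t 16.7 Ty -0.0466 +- 0.0078 Tx 0.027 Fz -3.42 sin [0.01605 0.00062] Ty corr -0.0156
pos [ 442.7 -354.4  198.8] R [[0.9711, -0.2381, 0.0143], [-0.238, -0.9712, -0.01], [0.0163, 0.0063, -0.9998]] gap 32.969933814931956
t 17.3 Ty -0.0774 +- 0.0091 Tx 0.023 Fz -3.51 sin [0.01671 0.0001 ] Ty corr -0.0451
pos [ 442.6 -354.4  199.1] R [[0.9711, -0.2382, 0.0147], [-0.2381, -0.9712, -0.0104], [0.0168, 0.0066, -0.9998]] gap 32.740697870634705
t 17.3 pos [ 442.6 -354.4  199.1] yaw -13.78 tilt z [ 0.0147 -0.0104 -0.9998] gap 32.7
F [ 0.6  -0.6  -3.93] T [ 0.045  0.035 -0.038] q [ 45.9  10.6 -13.2  98.6   2.6  70.1 -71.7]
```

The level torques now average -0.020 after +x tips (5 sets) and +0.032 after -x tips (4 sets). The 0.052 ± 0.006 N·m shift matches 100 g moving about 60 mm, so the right box is the rattler. No other box has been lifted. I'll carry it to the notebook, levelling it on the way.

play_rows(steps=[{"rx":0.6,"ry":0.8,"rz":0,"tx":10,"ty":15,"tz":20,"jaw":1},{"rx":0.6,"ry":0.8,"rz":0,"tx":32,"ty":35,"tz":22,"jaw":1},{"rx":0.6,"ry":0.8,"rz":0,"tx":58,"ty":55,"tz":22,"jaw":1},{"rx":0.6,"ry":0.8,"rz":0,"tx":85,"ty":73,"tz":22,"jaw":1},{"rx":0.6,"ry":0.8,"rz":0,"tx":110,"ty":88,"tz":22,"jaw":1}])

```text
t: 17.72
tool_pos: [554.1, -264.7, 221.4]
ee_rot: [[0.971, -0.238, 0.002], [-0.238, -0.971, 0.0], [0.002, -0.001, -1.0]]
wrist_force: [0.4, -0.5, -3.5]
finger_gap: 0.386
```

```bash
python3 st.py
```

```text
t 17.72 pos [ 554.1 -264.7  221.4] yaw -13.75 tilt z [ 1.6e-03  3.0e-04 -1.0e+00] gap 32.8
F [ 0.43 -0.51 -3.47] T [-0.014 -0.059  0.011] q [ 35.9  16.3 -17.7  89.3   5.   75.1 -86.2]
```

play_rows(steps=[{"rx":0,"ry":0,"rz":0,"tx":25,"ty":11,"tz":0,"jaw":1},{"rx":0,"ry":0,"rz":0,"tx":50,"ty":22,"tz":0,"jaw":1},{"rx":0,"ry":0,"rz":0,"tx":75,"ty":33,"tz":0,"jaw":1},{"rx":0,"ry":0,"rz":0,"tx":92,"ty":40,"tz":0,"jaw":1},{"rx":0,"ry":0,"rz":0,"tx":97,"ty":42,"tz":0,"jaw":1}])

```text
t: 18.13
tool_pos: [653.6, -219.7, 220.6]
ee_rot: [[0.972, -0.234, 0.002], [-0.234, -0.972, 0.002], [0.002, -0.003, -1.0]]
wrist_force: [-0.2, -0.0, -3.5]
finger_gap: 0.387
```

play_rows(steps=[{"rx":0,"ry":0,"rz":0,"tx":0,"ty":0,"tz":0,"jaw":1},{"rx":0,"ry":0,"rz":0,"tx":0,"ty":0,"tz":0,"jaw":1},{"rx":0,"ry":0,"rz":0,"tx":0,"ty":0,"tz":0,"jaw":1},{"rx":0,"ry":0,"rz":0,"tx":0,"ty":0,"tz":0,"jaw":1}])

```text
t: 18.47
tool_pos: [652.7, -220.9, 220.8]
ee_rot: [[0.972, -0.236, 0.002], [-0.236, -0.972, 0.002], [0.001, -0.002, -1.0]]
wrist_force: [0.5, -0.0, -3.7]
finger_gap: 0.389
```

```bash
python3 st.py; python3 -c "
from h import *
save('side','s2');save('top','t2');save('wrist','w2');crop('s2',100,60,400,260,2.6,'s2c')
crop('t2',140,110,400,260,3,'t2c')
c=load('w2');P=[]
for v in range(0,300,2):
  for u in range(0,512,2):
    if c['depth'][v,u]>0: P.append((u,v,*world(c,u,v)))
P=np.array(P);q=P[(P[:,4]>225)&(P[:,4]<290)&(P[:,2]>570)]
print(len(q),q[:,2:].mean(0) if len(q) else '')
"; python3 st.py
```

```text
t 18.47 pos [ 652.7 -220.9  220.8] yaw -13.63 tilt z [ 0.0019  0.0016 -1.    ] gap 33.1
F [ 0.5  -0.01 -3.67] T [-0.041 -0.    -0.035] q [ 28.4  25.2 -18.8  77.7   7.9  78.3 -94. ]
4413 [ 672.39807969 -225.29235855  264.81801173]
t 18.62 pos [ 653.  -220.5  221. ] yaw -13.61 tilt z [ 0.0023  0.0018 -1.    ] gap 32.7
F [-1.18  0.01 -4.5 ] T [-0.013  0.023 -0.046] q [ 28.3  25.2 -18.8  77.7   7.9  78.3 -94. ]
```

View pics/s2c.png

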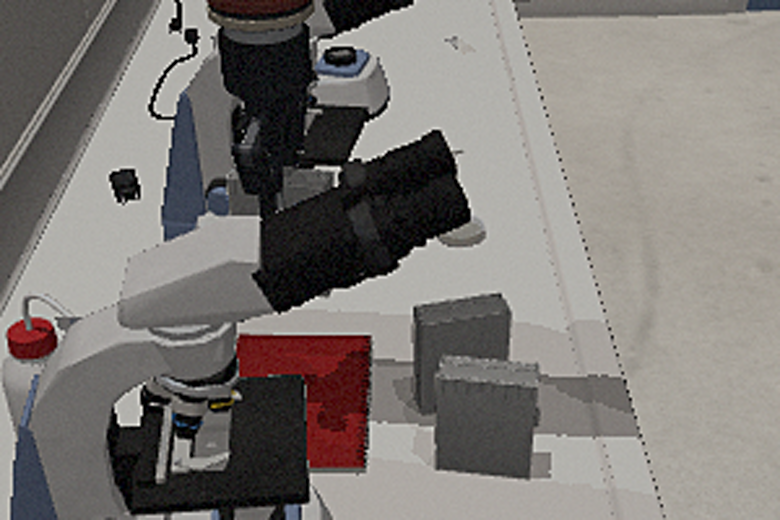

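View pics/t2c.png

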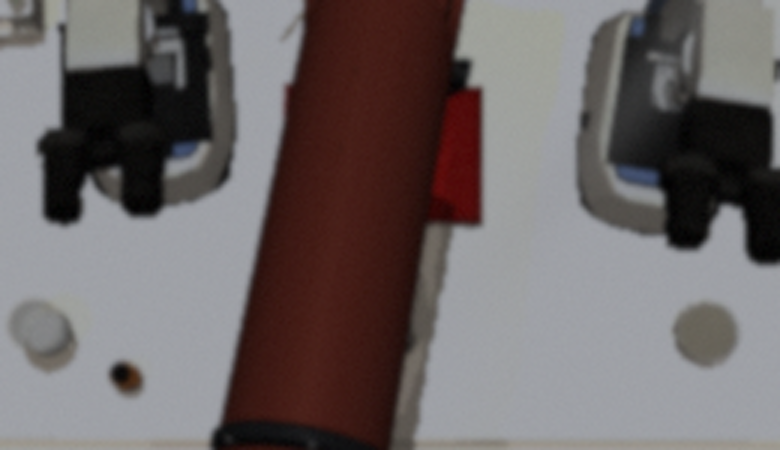

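View pics/w2.png

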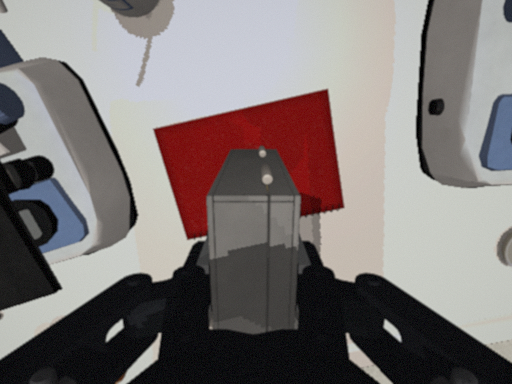

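The wrist view shows the box held upright over the red notebook. The side view shows the other two boxes standing, and the dish, bottle and beaker look undisturbed. I'll check the box's extents and the notebook's middle.

```bash
python3 - <<'E'
from h import *
c=load('w2');P=np.array([(u,v,*world(c,u,v)) for v in range(140,340) for u in range(195,312) if c['depth'][v,u]>0])
q=P[(P[:,4]>258)&(P[:,4]<270)]
print(len(q),np.median(q[:,4]),cv2.minAreaRect(q[:,2:4].astype(np.float32)))
# front face (hinged side): x along width
f=P[(P[:,4]>160)&(P[:,4]<250)&(P[:,3]<-205)&(P[:,3]>-250)]
ax=np.array([np.cos(np.radians(-13.6)),np.sin(np.radians(-13.6))])
print("face dist from TCP along width",np.percentile((f[:,2:4]-[653,-220.5])@ax,[10,50,90]))
print("notebook corners", [np.round(world(c,u,v,12),1).tolist() for u,v in((155,129),(327,91),(343,205),(188,238))])
c=load('t2');print("dish",world(c,375,221,14)); c0=load('top0');print(world(c0,375,221,14))
E
```

```text
12824 264.7205335895854 ((664.6172485351562, -223.33409118652344), (45.672119140625, 60.79972457885742), 76.24807739257812)
face dist from TCP along width [10.99342621 42.54541797 43.53068088]
notebook corners [[728.0, -118.8, 12.0], [722.1, -323.3, 12.0], [582.1, -320.2, 12.0], [584.6, -115.2, 12.0]]
dish [ 463.57438297 -549.91019103   14.        ]
[ 463.57438297 -549.91019103   14.        ]
```

The box's top is at 265 mm, so its underside is at 150 mm. The hinged face is 43 mm ahead of the TCP, so the box centre is within about 3 mm of (652,-222). Handing in.

```bash
python3 - <<'E'
from h import *
o=observe();print(o["t"],o["qd"].round(2),o["tool_pos"].round(1),o["finger_gap"])
print(close_job())
E
```

```text
18.6167 [-0.15  0.22 -0.1  -0.18 -0.12 -0.05  0.02] [ 653.  -220.5  221. ] 0.38511130656193165
the job is handed in; nothing more can be done
None
```

I found the weight in the right box and handed the job in at 18.6 s with that box held still over the notebook. No verdict is reported back.

**Finding it:** I lifted the right box and tipped it sideways about ±34° several times instead of shaking it. The level wrist torque shifted by 0.052 ± 0.006 N·m depending on the side last tipped. A 100 g weight sliding 60 mm would give about 0.059 N·m. The first two sets of readings were ambiguous at 0.04 ± 0.01, so I repeated the tipping until the difference was clear. I did not lift the other two boxes, so there is no reading from a silent box to compare with.

**Last checks:**
- **Height:** the top face was at 265 mm, which puts the underside about 150 mm above the bench.
- **Position and angle:** the tool was at (653, -220.5) mm, with the notebook's middle at about (652, -222). From the box's far face, its centre is within a few mm of the tool. The gripper was less than 0.2° from vertical.
- **Grip:** the opening was 33 mm on the 34 mm box, and the joints were at rest.
- **Other objects:** the side camera shows the other two boxes still standing. The dish, bottle and beaker look unmoved from above.
- **Not checked:** in the last pictures the held box is partly hidden by the arm and the left microscope. Its exact tilt in the grip was therefore only seen from the wrist camera, where it looked straight.

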